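# Pulse the topping grinder

## Robot

A 7-joint arm with a two-finger parallel gripper is mounted at the origin on the work surface. World frame = base frame: x ahead of the robot, y to its left, z up, the work surface at z = 0. Lengths are in m, angles in rad, forces in N, time in s.
With the tool pointing down it reaches from about 0.4 to 0.9 m from the base axis. Payload 5.5 kg.
Tool frame: the origin (TCP) lies midway between the tips of the shut fingers; the grasp point (between the pads) lies 19 mm behind it (manip.grip_depth is the distance from the TCP to the grasp point, in m); z points along the fingers, x is the direction in which the jaws open and shut, and the axes are right-handed (so a half turn about z gives the same grasp; the last joint's range is limited). The gripper opens to 92 mm and grips with 3 to 60 N. Pads are 19 mm wide; open, the fingers measure 130 mm over their backs; the gripper's body (75 mm by 190 mm) begins 47 mm behind the grasp point.
Start: joints at [-1.06, 0.501, -0.427, 1.55, 0.221, 1.138, -0.21], TCP at [0.159, 0.63, 0.227] pointing down, gripper open.
Joint ranges: [-2.88, 2.88], [-0.31, 2.03], [-1.54, 1.56], [0.2, 2.42], [-1.41, 4.55], [0.19, 2.02], [-2.57, 2.57]. Speed limits (rad/s): [2.57, 2.57, 3.14, 3.14, 3.14, 3.14, 3.14].

## Interface

Orientations are given as a unit quaternion [x, y, z, w].
In Python, from bench import manip, effector, viewer gives the robot as it stands. Calls block until the motion is done:
- manip.move_pose(position, orientation): joint-space move of the TCP to a pose.
- manip.servo_line(position, ori=None, vel=0.15): straight line of the TCP; ori=None keeps the orientation; vel is the mean speed in m/s.
- manip.movej(angles): joint-space move.
- effector.open_jaws() and effector.close(f_grip=None): open the fingers fully, or close them until they stop; f_grip is the grip in N (None keeps the last).
- manip.sleep(seconds).
- manip.solve_ik(position, orientation): joint angles nearest the present ones, or None.
- viewer.get_image(name): name is "side" or "top" or "wrist"; returns the picture (480x640x3 uint8, red, green, blue); there is no depth.
- viewer.get_calibration(name): a dict with "vfov" (degrees; the focal length in pixels is half the picture's height over the tangent of half this angle, whatever the lens; pixels are square), "cx", "cy" (the principal point, pixels), "eye" and "attitude" of the camera in the world. Camera axes: x right, y down, z forward; pixel columns grow to the right and rows downward; lengths in m; the calibration is good to about 2 mm. A picture is of the moment at which its call begins: read the wrist's pose just before it. get_calibration takes no time and is no camera call; for the wrist camera it gives the pose at the moment of the call.
A pose or a line that the arm cannot do raises manip.PlanningError and nothing moves.
- manip.hand_in(): hands the job in, once; it reports no verdict.
Readings, each from a call of its own:
- manip.current_clock(): time.
- manip.current_q(): joint angles.
- manip.current_joint_velocities(): joint speeds.
- manip.current_tau(): joint torques, N m.
- manip.current_tool_pos(): TCP position.
- manip.current_tcp_rot(): TCP orientation.
- manip.current_force(): force on the tool from outside, world axes, zero at the start.
- manip.current_wrist_torque(): the same for the moment, N m.
- manip.current_finger_gap(): finger opening in m.
Only numpy, scipy, OpenCV 4.12 (cv2) and the standard library are available. Lean on these libraries where they do the work, as an engineer would, in place of code of your own. Each camera call takes 0.05 s, during which the arm holds its last target.

## Task

Reset the topping grinder by swinging the sprung lever on its base to its stop and letting it spring back. Then fit the bayonet lid (the one with the straight bar handle) fully down into the grinder's mouth and twist it clockwise, seen from above, about 35 degrees, until the bar points at the single raised pulse ribs, roughly halfway to the lock; never go on to the lock click at the double ribs. The lid springs back if let go, so finish while still gripping it and holding it still there; leave the other things on the table undisturbed.

Things in the scene. Friction and masses are not known exactly. Their poses are not given: they have to be found in the camera images.
- grinder: White painted grinder base, fixed: a box from -90 to 100 mm in its x, -190 to 80 mm in its y, top 70 mm above the table. Origin on the table under the mouth's centre, z up. A round aluminium collar (outer diameter 112, top at 110 mm) around the mouth stands on it; the reset lever sits at its -y side. Place varies by about 10 cm, yaw up to 0.3 rad either way.
- mouth (a point): Centre of the mouth at the collar's top face (110 mm above the table), axes as the grinder's. The opening is 73 mm across, with two opposite straight notches on its +x and -x sides, 19 mm wide, reaching 47 mm from the centre. The flange is 18 mm thick; below it the lid's lugs can turn. A fitted lid has its origin 30 mm below this point.
- pulse_rib (a point): One of the two opposite single raised black ribs on the collar's outside (4 mm wide, 16 mm high), 57.5 mm from the mouth's centre and 0.6 rad clockwise (from above) of the +x notch: the pulse position for the bar. The double ribs at 1.15 rad clockwise of each notch show the lock. Axes as the grinder's.
- lever_pivot (a point): Fixed point on the vertical axis of the reset lever, 50 mm in x and -130 mm in y from the mouth in the grinder's axes, 83 mm above the table.
- lever_knob (a point): Top centre of the lever's upright cylindrical knob (18 mm diameter, free from 94 to 135 mm above the table), 80 mm from the pivot; moves with the lever. At rest it is 22 mm to -x and 165 mm to -y of the mouth in the grinder's axes. It swings clockwise about the pivot seen from above, toward the grinder's +y (the mouth).
- lever (a joint): Angle of the reset lever: 0 at rest, 0.9 rad at its stop, growing clockwise seen from above. A spring (about 1.5 N at the knob at rest, 3 N at the stop) always returns it to 0.
- lid: Loose white bayonet lid, 0.12 to 0.25 kg, standing upright on the table at one side of the grinder. Origin at the centre of its underside, z up. Plug of 68 mm diameter, 30 mm high; two lugs at its foot along +x and -x (14 mm wide, 8 mm high, to 44 mm from the axis); above the plug a disc of 100 mm diameter, 8 mm thick, then the bar handle. A half turn makes it the same.
- lid_handle (a point): Centre of the top of the lid's straight bar handle, 74 mm above the lid's origin: bar along the lid's x, 76 mm long, 16 mm thick, 36 mm high above the disc. The lid enters the mouth only with the bar in line with the notches (x of the grinder), with 2.5 mm play all round; it then turns under the flange with up to 4 mm of vertical play.
- interlock (a joint): Angle of the sprung ring under the flange that the lid's lugs carry along: 0 in line with the notches, growing as the lid is twisted clockwise from above; about 0.05 rad of play between lid and ring. Its spring (0.15 N m at 0, 0.24 N m at 0.6 rad) turns a released lid back. 0.6 is the pulse position; at about 1.15 the lock clicks, which spoils the job; hard end at 1.25.
- storage_lid: Bystander: loose flat white lid, disc of 100 mm diameter, with a round knob (28 mm) and no lugs, 39 mm high, lying at the other side of the grinder; it and the bayonet lid may have swapped sides. Origin at the centre of its underside.
- tub: Bystander: open white plastic tub, 124 mm diameter, 110 mm high.
- squeeze: Bystander: clear plastic bottle, 56 mm diameter, 170 mm high.
- jar: Bystander: glass jar, 76 mm diameter, 100 mm high.
- scoop_cup: Bystander: small open steel cup, 72 mm diameter, 60 mm high, near the robot.
Things that resemble listed ones, but are neither listed nor needed, are in the scene too. Leave any red or yellow look-alike of the lid alone.

How it is judged:
By the outcome, as a careful person would: the job done as asked, in the order asked, and still so for the second after the job is handed in, while the arm keeps its last pose, push and grip.
It also fails if it takes over 61 s, if anything falls off the work surface, if the arm or the gripper's body presses on something with over 40 N, if the wrist force passes 120 N, or if a joint passes its speed limit or range.

## Working session

There is one attempt and no reset: what is moved stays moved. The work goes in short steps, each a Python script; the robot and the scene stay as the last script left them, time stands still between calls to the robot, and variables do not carry over. Pictures are saved under pics/ and viewed, and the job is handed in when it is done.

```bash
ls; mkdir -p pics; python3 - <<'E'
from bench import manip, effector, viewer
import cv2
for n in ["top","side","wrist"]:
    print(n,viewer.get_calibration(n))
    cv2.imwrite(f"pics/{n}0.png",viewer.get_image(n)[:,:,::-1])
print(manip.current_clock(),manip.current_tcp_rot(),manip.current_tool_pos(),manip.grip_depth)
E
```

```text
pics
top {'vfov': 45.82681881570716, 'cx': 318.5714797465403, 'cy': 234.32151266277774, 'eye': array([ 0.30042625, -0.02863179,  1.60218929]), 'attitude': array([-0.69643929,  0.71574278, -0.03562022,  0.03762705])}
side {'vfov': 50.732091136438505, 'cx': 324.28163605260363, 'cy': 234.93441915650894, 'eye': array([ 0.22795064, -0.74035773,  0.98689671]), 'attitude': array([ 0.92159467, -0.15420382,  0.04876178, -0.35285511])}
wrist {'vfov': 63.925390785769004, 'cx': 313.89433892737145, 'cy': 244.08226287110165, 'eye': array([0.09245201, 0.64734817, 0.38535297]), 'attitude': array([0.78199218, 0.60902528, 0.080641  , 0.10523053])}
0.15 [ 7.89060395e-01  6.14315156e-01 -6.31698670e-04  4.27811450e-04] [0.1592998  0.62962762 0.22590513] 0.0188
```

View pics/top0.png

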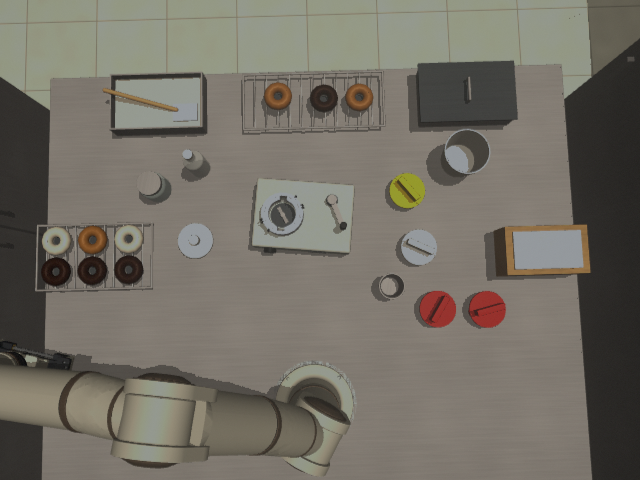

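View pics/side0.png

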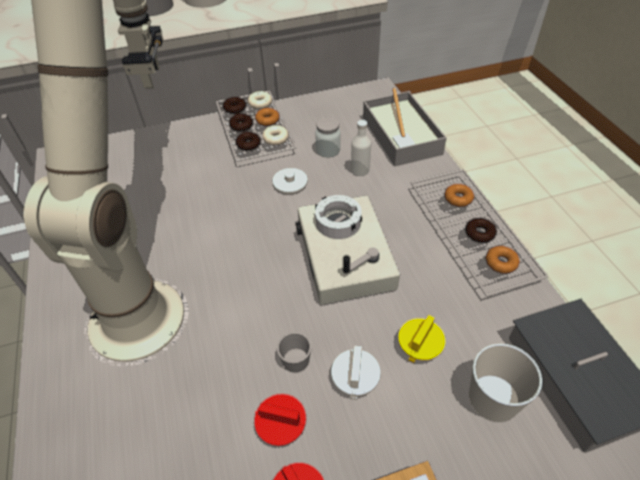

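View pics/wrist0.png

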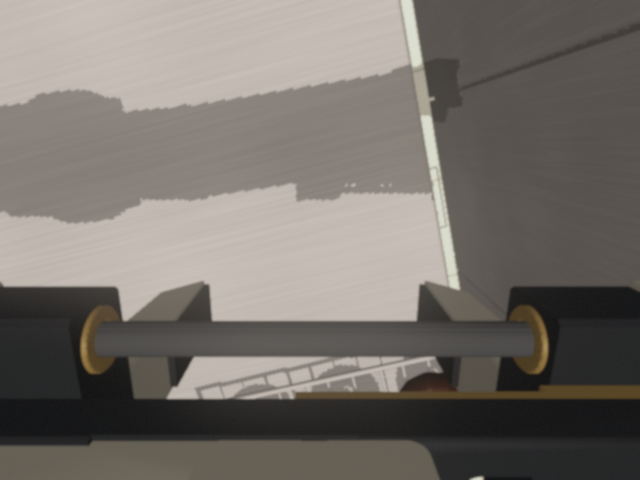

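Top view candidates for the lid: the white lid with a bar at (419,247), yellow (407,190), red (438,309) and (487,310), and the white lid with a round knob at (195,240). The description fits the white bar lid at (419,247). The mouth is near (282,214) and the black lever knob near (343,226). Next I'll take close crops to check this.

```bash
cat > h.py <<'E'
import numpy as np, cv2
from scipy.spatial.transform import Rotation as R
from bench import manip, effector, viewer
def ray(cal,u,v):
    f=240/np.tan(np.radians(cal["vfov"])/2)
    d=R.from_quat(cal["attitude"]).apply([(u-cal["cx"])/f,(v-cal["cy"])/f,1])
    return np.array(cal["eye"]),d
def onz(cal,u,v,z):
    e,d=ray(cal,u,v); return e+d*(z-e[2])/d[2]
def proj(cal,p):
    f=240/np.tan(np.radians(cal["vfov"])/2)
    c=R.from_quat(cal["attitude"]).inv().apply(np.array(p)-cal["eye"])
    return np.array([cal["cx"]+f*c[0]/c[2],cal["cy"]+f*c[1]/c[2]])
def down(a): # jaws open along world angle a; tool pointing down
    return (R.from_euler('z',a)*R.from_euler('x',np.pi)).as_quat()
E
python3 - <<'E'
from h import *
im=cv2.imread("pics/top0.png")
a=cv2.resize(im[165:270,235:365],None,fx=5,fy=5,interpolation=cv2.INTER_CUBIC)
cv2.imwrite("pics/c1.png",a)
a=cv2.resize(im[160:300,375:455],None,fx=4,fy=4,interpolation=cv2.INTER_CUBIC)
cv2.imwrite("pics/c2.png",a)
cal=viewer.get_calibration("top")
for n,u,v,z in [("mouth",282,214,.11),("knob",343,226,.135),("pivot",333,200,.09),("lid",419,247,.038),("lidbar",419,245,.074),("cup",391,287,.06)]:
    print(n,onz(cal,u,v,z))
E
```

```text
mouth [0.51252141 0.0690121  0.11      ]
knob [ 0.47307221 -0.09065378  0.135     ]
pivot [ 0.54961387 -0.06785404  0.09      ]
lid [ 0.42033245 -0.30265013  0.038     ]
lidbar [ 0.42298199 -0.29658926  0.074     ]
cup [ 0.31235628 -0.21826783  0.06      ]
```

View pics/c1.png

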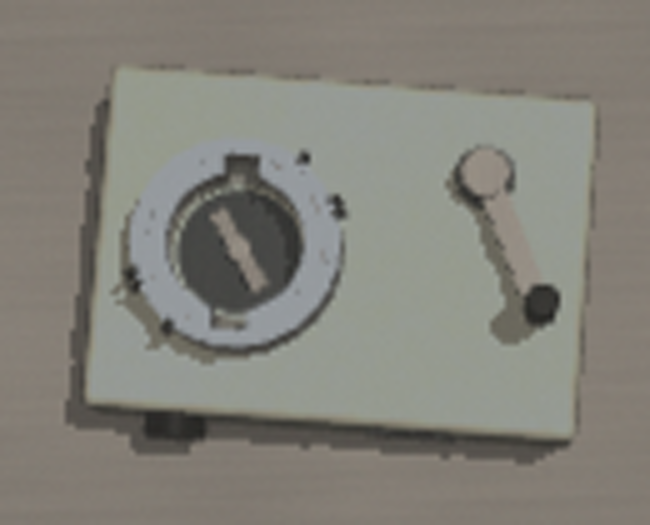

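View pics/c2.png

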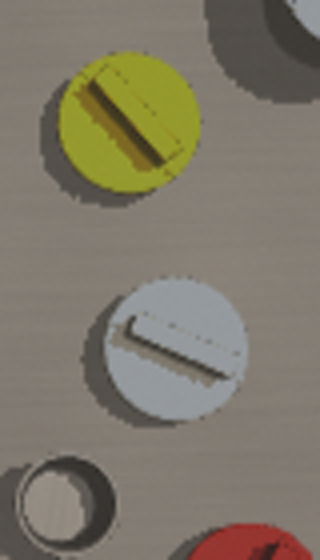

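The crops show the white bar lid at full-picture (419,247), with the bar running from about (407,241) to (435,251). The knob is at (343.5,226), and the notches are at about (283,198) and (281,229). The colour masks give the poses.

```bash
python3 - <<'E'
from h import *
im=cv2.imread("pics/top0.png"); cal=viewer.get_calibration("top")
g=im.astype(int)
hsv=cv2.cvtColor(im,cv2.COLOR_BGR2HSV)
# box: greenish white top
for name,roi in [("box",(235,165,365,262)),("lid",(395,225,445,272))]:
    x0,y0,x1,y1=roi; s=im[y0:y1,x0:x1]
    b,gr,r=[s[:,:,i].astype(int) for i in range(3)]
    m=((gr-r>=0)&(gr>110)).astype(np.uint8) if name=="box" else ((b-r>0)&(gr>110)).astype(np.uint8)
    n,l,st,c=cv2.connectedComponentsWithStats(m); k=1+np.argmax(st[1:,4])
    cs,_=cv2.findContours((l==k).astype(np.uint8),cv2.RETR_EXTERNAL,cv2.CHAIN_APPROX_NONE)
    ct=max(cs,key=cv2.contourArea)
    print(name,st[k])
    if name=="box":
        pts=[onz(cal,p[0][0]+x0,p[0][1]+y0,.07)[:2] for p in ct]
        rc=cv2.minAreaRect(np.float32(pts)*1000); print(rc)
    else:
        pts=np.float32([onz(cal,p[0][0]+x0,p[0][1]+y0,.038)[:2] for p in ct])*1000
        print(cv2.minEnclosingCircle(pts), cv2.fitEllipse(pts))
# notches & ends of bar
def c1(u,v): return 235+(u+.5)/5-.5,165+(v+.5)/5-.5
def c2(u,v): return 375+(u+.5)/4-.5,160+(v+.5)/4-.5
for n,q,z in [("notch+",c1(242,163),.11),("notch-",c1(230,320),.11),("rib",c1(304,158),.105),("rib2",c1(167,327),.105),("knob",c1(542,300),.135),("pivot",c1(487,171),.095),
  ("barA",c2(135,320),.074),("barB",c2(243,358),.074)]:
    print(n,onz(cal,*q,z))
s=im[180:245,255:310];b,gr,r=[s[:,:,i].astype(int) for i in range(3)]
m=((b-gr>=3)&(gr>110)).astype(np.uint8)
cs,_=cv2.findContours(m,cv2.RETR_EXTERNAL,cv2.CHAIN_APPROX_NONE);ct=max(cs,key=cv2.contourArea)
pts=np.float32([onz(cal,p[0][0]+255,p[0][1]+180,.11)[:2] for p in ct])*1000
print("collar",cv2.minEnclosingCircle(pts),cv2.fitEllipse(pts))
E
```

```text
box [  18   14  101   73 5112]
((515.6326904296875, 14.144638061523438), (262.5364074707031, 182.77996826171875), 84.14825439453125)
lid [  6   5  36  35 809]
((420.665771484375, -301.4805908203125), 49.031707763671875) ((422.44219970703125, -302.2071533203125), (87.90292358398438, 95.12255096435547), 54.430030822753906)
notch+ [0.55755392 0.06542854 0.11      ]
notch- [0.47364953 0.07351316 0.11      ]
rib [0.560196   0.03258089 0.105     ]
rib2 [0.47141401 0.10737128 0.105     ]
knob [ 0.47673864 -0.09076954  0.135     ]
pivot [ 0.55212429 -0.06513663  0.095     ]
barA [ 0.43832797 -0.26857866  0.074     ]
barB [ 0.41061908 -0.34018561  0.074     ]
collar ((515.0177612304688, 70.48491668701172), 55.25300979614258) ((515.2703857421875, 70.07001495361328), (106.70210266113281, 108.19098663330078), 121.09954071044922)
```

Box fit, notch line and rib midpoint agree: mouth about (0.516, 0.0695), yaw about -0.10. The knob is predicted at (0.477,-0.092) and measured at (0.477,-0.091). Now plan the joint branches.

```bash
cat >> h.py <<'E'
M=np.array([.5157,.0697]); YAW=-0.10
def G(x,y,z): 
    c,s=np.cos(YAW),np.sin(YAW); return np.array([M[0]+c*x-s*y,M[1]+s*x+c*y,z])
def flt(): return np.round(manip.current_force(),1)
E
python3 - <<'E'
from h import *
cal=viewer.get_calibration("wrist")
t=R.from_quat(manip.current_tcp_rot()); p=manip.current_tool_pos()
print("cam in tool",t.inv().apply(cal["eye"]-p), (t.inv()*R.from_quat(cal["attitude"])).as_matrix().round(3))
print(np.array(manip.current_tau()).round(1),flt())
for k in (0,np.pi):
    for nm,pos,a in [("lev",G(-.026,-.215,.16),YAW),("levend",G(-.026,-.112,.105),YAW)]:
        print(nm,k,manip.solve_ik(pos,down(a+k)))
L=[.423,-.303]
for a in (-.37,-.37+np.pi):
    print("grasp",a,manip.solve_ik([*L,.044],down(a)),"hi",manip.solve_ik([*L,.25],down(a)))
    for tgt in (YAW-np.pi/2,YAW+np.pi/2):
      for d in (0,-.625):print("  ins",tgt+d,manip.solve_ik([*M,.13],down(tgt+d)))
E
```

```text
cam in tool [ 0.00059884 -0.06918039 -0.15957473] [[ 1.     0.    -0.   ]
 [-0.     0.965  0.263]
 [ 0.    -0.263  0.965]]
[ -0.  -56.7  -5.8 -27.9  -0.1   0.    0. ] [-1.2  0.1 -0.3]
lev 0 [-0.17393601  0.29123     0.48178549  2.03433443 -0.17717707  0.85544273
  0.30730664]
levend 0 [-0.147126    0.34564678  0.2023611   2.08666252 -0.1036353   0.71846791
  0.02170279]
lev 3.141592653589793 [-0.76349513  0.68247393  1.36241953  2.04828442 -0.77562002  1.07866996
 -2.26641043]
levend 3.141592653589793 [-0.95091782  0.83581518  1.35638504  2.10794289 -0.97129424  1.07157945
 -2.32463284]
grasp -0.37 [ 0.03135199  0.60667505  0.68078322  2.03030205 -0.58666033  0.70525174
  0.71705176] hi [-0.17449053  0.29411355  0.89491501  1.88247018 -0.25849515  1.08591984
  0.45153141]
  ins -1.6707963267948966 [-0.46430277  0.37693185  0.33624917  1.9806012  -0.16839116  0.81048499
 -1.70425649]
  ins -2.2957963267948966 [-1.0358922   0.64119029  1.133576    1.99653002 -0.71408913  0.97444738
 -1.8359037 ]
  ins 1.4707963267948965 [-0.07375991  0.36734617 -0.13455543  1.96724917  0.06649578  0.81113534
  1.22553096]
  ins 0.8457963267948965 [-0.16216295  0.36361525 -0.02852888  1.97031145  0.0140362   0.80785043
  0.64726878]
grasp 2.771592653589793 [-0.34060286  1.09849337  1.34909742  2.0395551  -1.22050316  1.18075808
 -1.93607834] hi [-0.44376525  0.54122108  1.36819065  1.88770947 -0.57302834  1.19651889
 -2.38813537]
  ins -1.6707963267948966 [-0.46430277  0.37693185  0.33624917  1.9806012  -0.16839116  0.81048499
 -1.70425649]
  ins -2.2957963267948966 [-1.0358922   0.64119029  1.133576    1.99653002 -0.71408913  0.97444738
 -1.8359037 ]
  ins 1.4707963267948965 [-0.07375991  0.36734617 -0.13455543  1.96724917  0.06649578  0.81113534
  1.22553096]
  ins 0.8457963267948965 [-0.16216295  0.36361525 -0.02852888  1.97031145  0.0140362   0.80785043
  0.64726878]
```

```bash
python3 - <<'E'
from h import *
effector.close(10)
print(manip.current_clock(),manip.current_finger_gap())
manip.move_pose(G(-.026,-.215,.17),down(YAW)); print(manip.current_clock())
manip.servo_line(G(-.026,-.215,.108),vel=.15)
f0=np.array(manip.current_force())
manip.servo_line(G(-.026,-.125,.108),vel=.1)
y=-.125
for i in range(12):
    f=np.array(manip.current_force())-f0
    print(round(y,4),f.round(1),(manip.current_tool_pos()-G(-.026,y,.108)).round(4))
    if f[1]<-8: break
    y+=.002; manip.servo_line(G(-.026,y,.108),vel=.05)
print(manip.current_clock())
cv2.imwrite("pics/lev1.png",viewer.get_image("top")[165:270,235:365,::-1].repeat(5,0).repeat(5,1))
E
```

```text
1.5833 0.0004995981981735166
4.5083
-0.125 [-2.6 -2.4 -0.7] [-0.0004 -0.0006  0.    ]
-0.123 [-1.5 -4.1 -3.4] [ 0.0001 -0.0004  0.    ]
-0.121 [-1.2 -2.5 -2.2] [ 0.0005 -0.      0.0001]
-0.119 [-0.5 -3.4 -3. ] [ 0.0008 -0.      0.0002]
-0.117 [ 2.9 -4.5 -3.6] [ 0.0012 -0.0003  0.0004]
-0.115 [ 3.1 -4.9 -4.5] [ 0.0016 -0.0006  0.0004]
-0.113 [ 3.2 -5.9 -4. ] [ 0.0019 -0.0008  0.0006]
-0.111 [ 2.3 -9.4 -4.6] [ 0.0018 -0.0024  0.0006]
7.875
```

View pics/lev1.png

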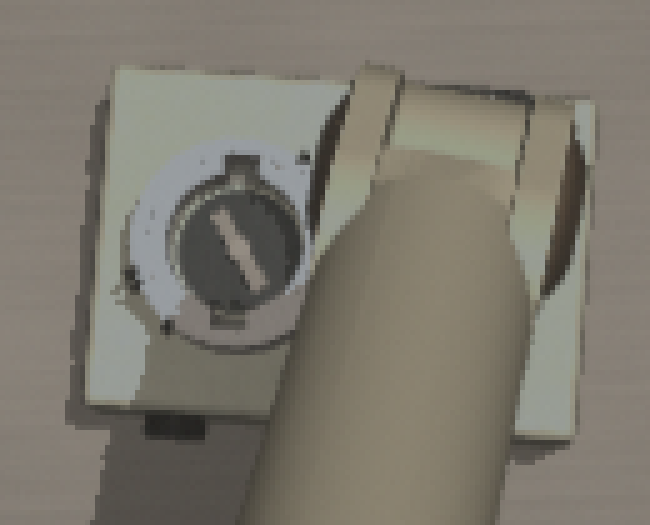

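The arm hides the lever in the top view. The tool is lagging behind a rising force at y of about -0.1134, and the stop was predicted at -0.114. I'll push slightly harder to be sure, check with the side camera, then let the lever spring back.

```bash
python3 - <<'E'
from h import *
for y in (-.109,-.107,-.105):
    manip.servo_line(G(-.026,y,.108),vel=.05)
    f=np.array(manip.current_force()); print(y,f.round(1),(manip.current_tool_pos()-G(-.026,y,.108)).round(4))
    if f[1]<-16: break
im=viewer.get_image("side")
cv2.imwrite("pics/lev2.png",im[170:310,280:410,::-1].repeat(4,0).repeat(4,1))
manip.servo_line(G(-.026,-.225,.108),vel=.15)
manip.servo_line(G(-.026,-.225,.20),vel=.25)
manip.move_pose([.423,-.303,.25],down(-.37))
effector.open_jaws()
print(manip.current_clock(),flt())
wc=viewer.get_calibration("wrist"); w=viewer.get_image("wrist"); cv2.imwrite("pics/w1.png",w[:,:,::-1])
np.save("w1cal.npy",np.array([wc],dtype=object),allow_pickle=True)
cv2.imwrite("pics/top2.png",viewer.get_image("top")[:,:,::-1])
cv2.imwrite("pics/side2.png",viewer.get_image("side")[:,:,::-1])
E
```

```text
-0.109 [  3.6 -13.5  -2.7] [ 0.0017 -0.0041  0.0006]
-0.107 [  3.2 -17.3  -2.6] [ 0.0016 -0.0058  0.0006]
12.0833 [-0.9  0.4  0.6]
```

View pics/lev2.png

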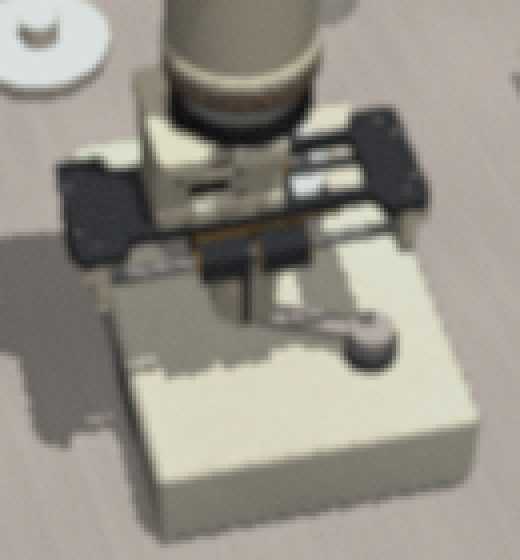

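View pics/w1.png

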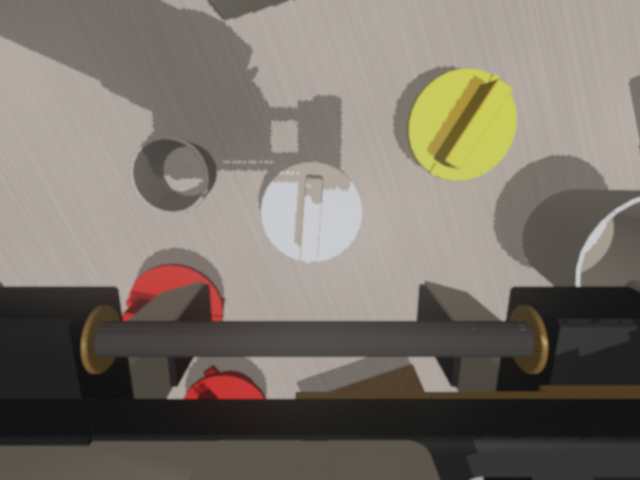

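View pics/top2.png

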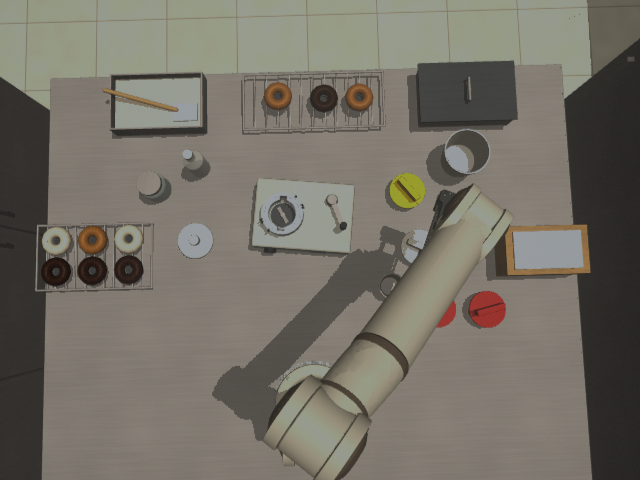

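The side view shows the lever swung against its stop, at 17 N with no further travel. In the top view the knob is back at (343,226). In the wrist view the lid disc is centred near (312,212), with the bar nearly vertical. I'll zoom in on it.

```bash
python3 - <<'E'
from h import *
im=cv2.imread("pics/w1.png")
cv2.imwrite("pics/w1c.png",cv2.resize(im[150:275,250:375],None,fx=5,fy=5,interpolation=cv2.INTER_CUBIC))
wc=np.load("w1cal.npy",allow_pickle=True)[0]
s=im; b,gr,r=[s[:,:,i].astype(int) for i in range(3)]
m=np.zeros(im.shape[:2],np.uint8); roi=np.s_[150:275,250:375]
m[roi]=((b-r)[roi]>0)
m=cv2.morphologyEx(m,cv2.MORPH_CLOSE,np.ones((5,5)))
cs,_=cv2.findContours(m,cv2.RETR_EXTERNAL,cv2.CHAIN_APPROX_NONE);ct=max(cs,key=cv2.contourArea)
pts=np.float32([onz(wc,*p[0],.038)[:2] for p in ct])*1000
print(cv2.boundingRect(ct),cv2.minEnclosingCircle(pts),cv2.fitEllipse(pts))
E
```

```text
(261, 182, 101, 79) ((422.2076110839844, -301.2347106933594), 49.214351654052734) ((422.117431640625, -308.7558288574219), (75.9832763671875, 102.42716217041016), 62.35162353515625)
```

View pics/w1c.png

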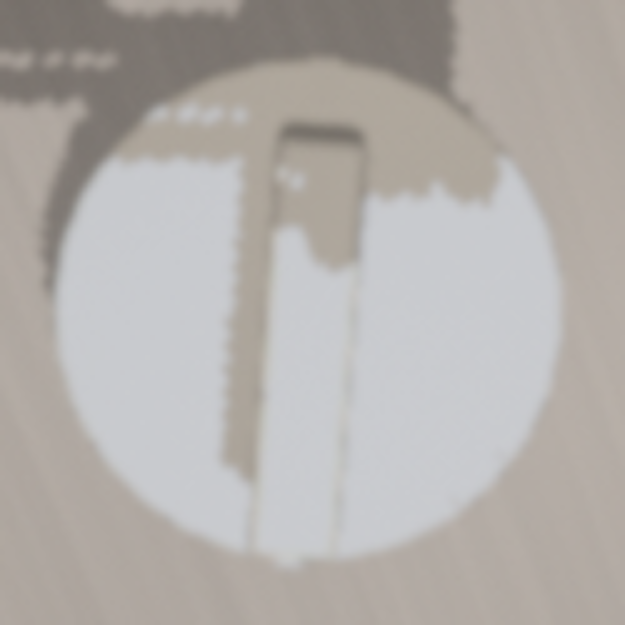

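```bash
python3 - <<'E'
from h import *
wc=np.load("w1cal.npy",allow_pickle=True)[0]
q=lambda u,v,z: onz(wc,250+(u+.5)/5-.5,150+(v+.5)/5-.5,z)
P=np.float32([q(u,v,.038)[:2]*1000 for u,v in [(57,300),(560,310),(320,58),(500,155),(120,150),(180,510),(120,450),(500,460),(450,510)]])
print("disc",cv2.minEnclosingCircle(P),cv2.fitEllipse(P))
a,b,c,d=[q(u,v,.074)[:2] for u,v in [(280,142),(250,548),(363,145),(335,552)]]
for v in (a-b,c-d): print(np.arctan2(v[1],v[0]), np.linalg.norm(v))
print("bar far end mid",(a+c)/2,"width",np.linalg.norm(a-c), "near",(b+d)/2, q(293,562,.074))
E
```

```text
disc ((422.8401794433594, -300.2843017578125), 49.22496032714844) ((423.2046813964844, -300.2148132324219), (95.76880645751953, 97.82087707519531), 32.79029083251953)
1.1207339201264264 0.07370569617920646
1.13714971906183 0.07387433894176249
bar far end mid [ 0.43832102 -0.2673187 ] width 0.014350518628162688 near [ 0.40676887 -0.33401999] [ 0.40601099 -0.33619595  0.074     ]
```

The bar's ends give a length of 76.1 mm (given as 76), with its mid at (0.4222,-0.3017) and the bar at 1.129 rad. The disc centre is (0.423,-0.300). Grasping.

```bash
python3 - <<'E'
from h import *
L=[.4225,-.3012]; a=1.129-np.pi/2
manip.move_pose([*L,.12],down(a))
manip.servo_line([*L,.043],vel=.12)
effector.close(45); print(manip.current_clock(),manip.current_finger_gap(),flt())
manip.servo_line([*L,.22],vel=.2)
print(manip.current_finger_gap(),flt())
manip.move_pose([*M,.22],down(YAW+np.pi/2))
print(manip.current_clock(),manip.current_q().round(2) if hasattr(manip.current_q(),'round') else manip.current_q(),flt(),manip.current_wrist_torque())
wc=viewer.get_calibration("wrist"); cv2.imwrite("pics/w2.png",viewer.get_image("wrist")[:,:,::-1])
np.save("w2cal.npy",np.array([wc],dtype=object),allow_pickle=True)
cv2.imwrite("pics/side3.png",viewer.get_image("side")[:,:,::-1])
E
```

```text
14.7667 0.015746278574729353 [-0.   0.9 -0.1]
0.016101663440180203 [-0.2 -0.2 -1.7]
17.225 [-0.39  0.25  0.25  1.9  -0.07  1.    1.35] [ 1.1  0.1 -1.6] [ 0.00945375 -0.00162557 -0.05205392]
```

View pics/w2.png

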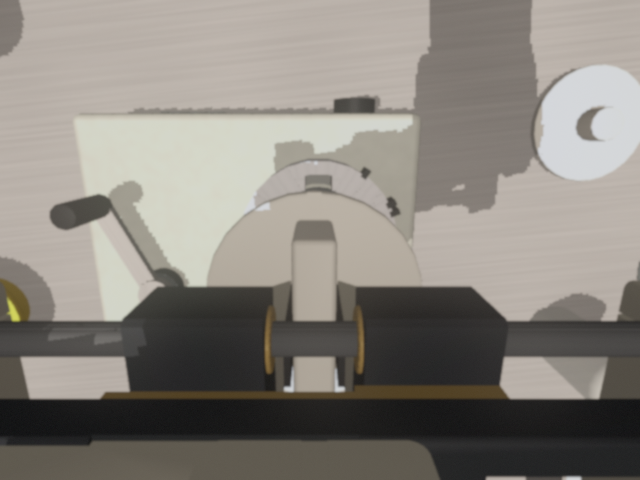

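View pics/side3.png

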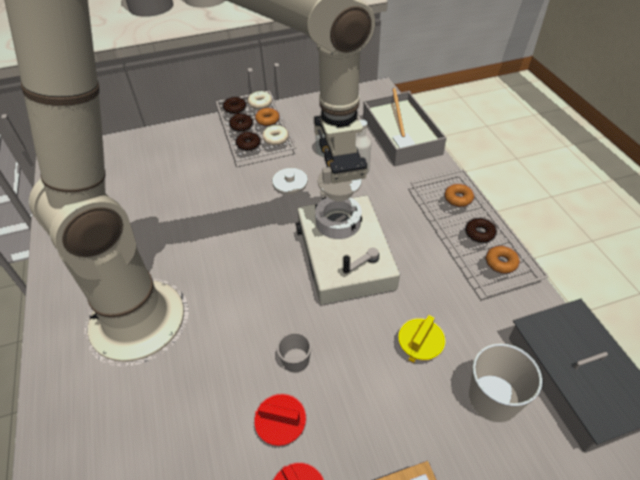

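The lid is held level, the -x notch shows at about (318,183) just above the disc edge at (315,190), and the bar's end is at about (315,240). I'll measure the lid and collar in this same view.

```bash
python3 - <<'E'
from h import *
im=cv2.imread("pics/w2.png")
cv2.imwrite("pics/w2c.png",cv2.resize(im[150:300,200:430],None,fx=3.4,fy=3.4,interpolation=cv2.INTER_CUBIC))
print(manip.current_tool_pos(),R.from_quat(manip.current_tcp_rot()).as_matrix().round(4))
E
```

```text
[0.51579607 0.06790492 0.21982822] [[ 1.033e-01  9.946e-01 -3.000e-04]
 [ 9.946e-01 -1.033e-01 -7.000e-04]
 [-7.000e-04 -2.000e-04 -1.000e+00]]
```

View pics/w2c.png

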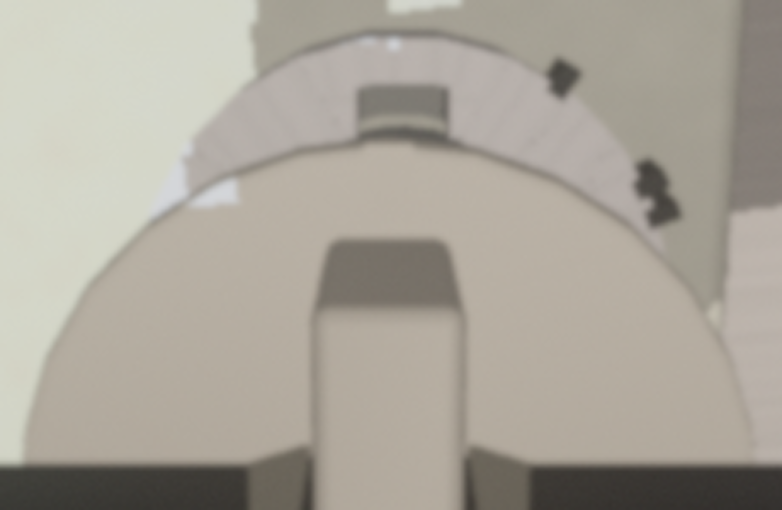

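```bash
python3 - <<'E'
from h import *
from scipy.optimize import least_squares
wc=np.load("w2cal.npy",allow_pickle=True)[0]
t=np.array(manip.current_tool_pos()); print(t, manip.current_clock())
s=3.4; q=lambda u,v,z: onz(wc,200+(u+.5)/s-.5,150+(v+.5)/s-.5,z)[:2]
def circ(uv,z,r):
    P=np.array([q(u,v,z) for u,v in uv])
    o=least_squares(lambda c:np.hypot(*(P-c[:2]).T)-r,[*M]); print("  res mm",(o.fun*1000).round(1)); return o.x
zt=t[2]
print("disc",circ([(390,143),(88,290),(50,355),(730,355),(640,225),(160,212),(270,158),(540,170)],zt-.005,.05))
print("collar",circ([(400,33),(258,80),(320,46),(505,50),(590,110)],.11,.056))
a,b=q(316,308,zt+.031),q(462,308,zt+.031); print("bar end",(a+b)/2,np.linalg.norm(a-b))
l1,l2=q(312,460,zt+.031),q(466,460,zt+.031)
print("bar dir",[(np.arctan2(*( (m-n)[::-1]))) for m,n in ((l1,a),(l2,b))],"ctr->", (a+b)/2+ .038*np.array([np.cos(YAW),np.sin(YAW)]))
n1,n2=q(358,87,.11),q(448,87,.11); print("notch",(n1+n2)/2,np.linalg.norm(n1-n2),"mouth->",(n1+n2)/2+.047*np.array([np.cos(YAW),np.sin(YAW)]))
r=q(564,75,.108); print("rib",r,"expect",G(-.0575*np.cos(.6),.0575*np.sin(.6),0))
E
```

```text
[0.51579607 0.06790492 0.21982822] 17.325
  res mm [-0.3 -0.2 -0.2 -0.4  0.5  0.4  0.1 -0.1]
disc [0.51784569 0.06850011]
  res mm [ 0.1 -0.5  0.2  0.4 -0.5]
collar [0.51618102 0.07166774]
bar end [0.48038026 0.07216138] 0.014814317655467079
bar dir [np.float64(-0.1431183594630732), np.float64(-0.0629518458556532)] ctr-> [0.51819042 0.06836771]
notch [0.47101492 0.07585049] 0.018308985643713922 mouth-> [0.51778012 0.07115832]
rib [0.47216557 0.10883191] expect [0.47172157 0.10674252 0.        ]
```

The disc and mouth measured in the same view differ by (-0.9,+2.9) mm. The top camera agrees within 2 mm. I'll correct for this, hover, re-check, then lower with force monitoring.

```bash
python3 - <<'E'
from h import *
T=np.array([.5146,.0705])
o=down(YAW+np.pi/2)
manip.servo_line([*T,.162],ori=o,vel=.1); manip.sleep(.2)
p=np.array(manip.current_tool_pos()); print(p, manip.current_clock(), flt())
C=T+(T-p[:2]); manip.servo_line([*C,.158],vel=.05); manip.sleep(.2)
p=np.array(manip.current_tool_pos()); print(C,p, R.from_quat(manip.current_tcp_rot()).as_matrix()[:2,0],manip.current_clock(), flt())
wc=viewer.get_calibration("wrist"); im=viewer.get_image("wrist")[:,:,::-1]; cv2.imwrite("pics/w3.png",im)
np.save("w3cal.npy",np.array([wc],dtype=object),allow_pickle=True)
cv2.imwrite("pics/w3c.png",cv2.resize(im[120:300,190:440],None,fx=3.2,fy=3.2,interpolation=cv2.INTER_CUBIC))
s=viewer.get_image("side")[:,:,::-1]; cv2.imwrite("pics/s3c.png",cv2.resize(s[130:270,280:410],None,fx=4,fy=4,interpolation=cv2.INTER_CUBIC))
E
```

```text
[0.51522698 0.07057798 0.16274816] 18.2583 [ 0.4  0.7 -2.1]
[0.51397302 0.07042202] [0.51402335 0.07041986 0.15803545] [0.09983506 0.995004  ] 18.7083 [ 0.5 -0.5 -1.8]
```

View pics/w3c.png

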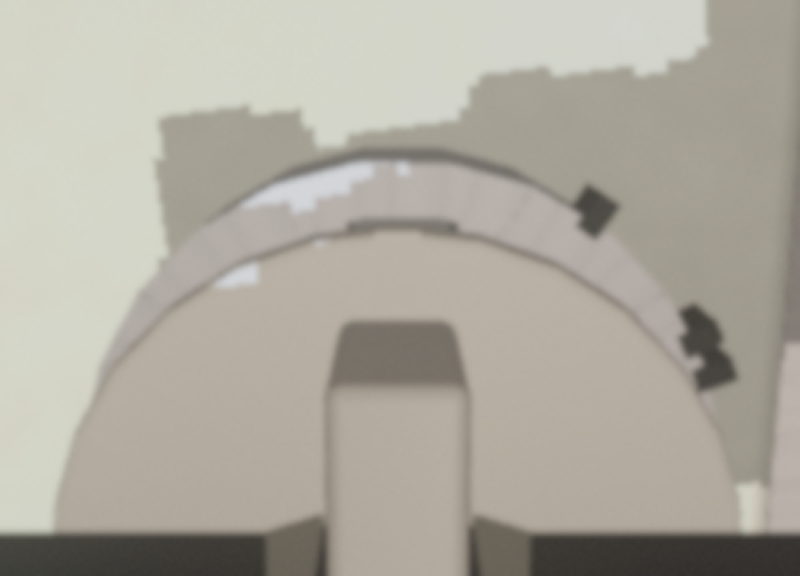

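View pics/s3c.png

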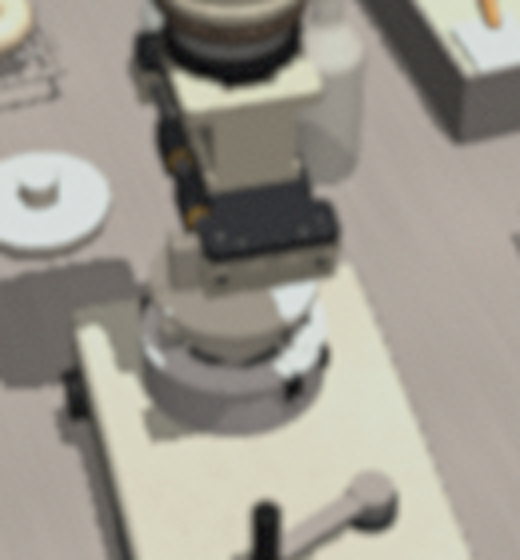

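```bash
python3 - <<'E'
from h import *
from scipy.optimize import least_squares
wc=np.load("w3cal.npy",allow_pickle=True)[0]
zt=.158
s=3.2; q=lambda u,v,z: onz(wc,190+(u+.5)/s-.5,120+(v+.5)/s-.5,z)[:2]
def circ(uv,z,r):
    P=np.array([q(u,v,z) for u,v in uv])
    o=least_squares(lambda c:np.hypot(*(P-c[:2]).T)-r,[*M]); print("  res mm",(o.fun*1000).round(1)); return o.x
print("disc",circ([(395,231),(300,241),(500,243),(220,280),(580,277),(105,385),(690,370),(60,480),(735,480)],zt-.005,.05))
print("collar",circ([(395,157),(270,188),(130,315),(100,375),(500,174),(560,203),(640,268),(210,224)],.11,.056))
a,b=q(329,386,zt+.031),q(467,386,zt+.031)
print("bar ctr",(a+b)/2+ .038*np.array([np.cos(YAW),np.sin(YAW)]))
n=(q(346,222,.11)+q(457,222,.11))/2;print("mouth from notch",n+.047*np.array([np.cos(YAW),np.sin(YAW)]))
r=q(597,206,.108); print("rib",r,"expect",G(-.0575*np.cos(.6),.0575*np.sin(.6),0))
E
```

```text
res mm [-0.1  0.3  0.1 -0.4 -0.  -0.2  0.4  0.2 -0.4]
disc [0.51649934 0.07086463]
  res mm [ 0.6  0.1 -0.5  0.   0.2 -0.3 -0.5 -0.1]
collar [0.51669869 0.07131968]
bar ctr [0.51658711 0.07059053]
mouth from notch [0.51780519 0.07105669]
rib [0.47189986 0.1089278 ] expect [0.47172157 0.10674252 0.        ]
```

The disc and collar centres now agree to within 0.5 mm, so I'll lower the lid.

```bash
python3 - <<'E'
from h import *
T=np.array([.5145,.0708])
f0=np.array(manip.current_force())
manip.servo_line([*T,.152],ori=down(YAW+np.pi/2),vel=.06)
for z in np.r_[np.arange(.149,.1245,-.003),.1235,.1225,.1215]:
    manip.servo_line([*T,z],vel=.05)
    p=np.array(manip.current_tool_pos()); f=np.array(manip.current_force())-f0
    print(round(z,4),(p-[*T,z]).round(4),f.round(1))
    if f[2]>8 or np.hypot(*f[:2])>10: break
print(manip.current_clock(),manip.current_finger_gap())
E
```

```text
0.149 [-0.0002 -0.     -0.0002] [ 0.4 -0.8 -1.2]
0.146 [-0.0002 -0.     -0.0002] [ 0.4 -0.1 -1.2]
0.143 [-0.0002 -0.     -0.0002] [-0.1 -1.1 -0.1]
0.14 [-0.0002 -0.     -0.0003] [ 0.1 -0.7 -0.7]
0.137 [-0.0002 -0.     -0.0002] [-0.  -1.6 -0.7]
0.134 [-0.0002  0.     -0.0002] [ 0.3  0.4 -0.8]
0.131 [-0.0002 -0.     -0.0002] [ 0.2 -0.5 -0.3]
0.128 [-0.0002 -0.     -0.0003] [-1.3 -1.1 -0. ]
0.125 [-0.0002 -0.     -0.0003] [-0.8 -0.6 -1.3]
0.1235 [-0.     -0.     -0.0001] [ 0.7 -0.3  0.2]
0.1225 [0.0002 0.     0.0003] [-0.9 -1.7  3.3]
0.1215 [0.0003 0.     0.0013] [-4.9 -1.7 12.7]
22.0583 0.015709964039822392
```

The lid is seated: force rises at TCP z of about 0.1228, and 0.123 was expected. Now I'll twist in steps about the lid axis.

```bash
cat >> h.py <<'E'
T0=np.array([.5145,.0708]); off=np.array([.0022,.0003])
def twist(th,z=.1224,vel=.02):
    c,s=np.cos(-th),np.sin(-th)
    p=T0+off-np.array([c*off[0]-s*off[1],s*off[0]+c*off[1]])
    manip.servo_line([*p,z],ori=down(YAW+np.pi/2-th),vel=vel); return p
def ang():
    x=R.from_quat(manip.current_tcp_rot()).as_matrix()[:2,0]; return YAW+np.pi/2-np.arctan2(x[1],x[0])
E
python3 - <<'E'
from h import *
effector.close(55); manip.servo_line([*T0,.1224],vel=.02)
print(manip.current_clock(),flt())
for th in (.06,.12,.2,.3,.4,.5):
    p=twist(th)
    print(th,round(ang(),3),(np.array(manip.current_tool_pos())-[*p,.1224]).round(4),flt(),np.round(manip.current_wrist_torque(),2),round(manip.current_clock(),2))
    if np.linalg.norm(manip.current_force())>25: break
wc=viewer.get_calibration("wrist"); im=viewer.get_image("wrist")[:,:,::-1]; cv2.imwrite("pics/w4.png",im)
np.save("w4cal.npy",np.array([wc],dtype=object),allow_pickle=True)
cv2.imwrite("pics/w4c.png",cv2.resize(im[120:300,190:440],None,fx=3.2,fy=3.2,interpolation=cv2.INTER_CUBIC))
E
```

```text
22.525 [-1.7 -0.2  5.5]
0.06 0.06 [0.0005 0.0001 0.0004] [-1.4 -0.6  5.6] [ 0.06  0.3  -0.06] 22.77
0.12 0.12 [0.0006 0.0001 0.0004] [-1.3  0.7  5.4] [ 0.03  0.3  -0.02] 23.02
0.2 0.2 [ 0.0006 -0.0001  0.0004] [-1.5 -0.5  6.2] [-0.    0.28 -0.01] 23.27
0.3 0.3 [ 0.0006 -0.0003  0.0004] [-0.8 -0.1  5.6] [-0.11  0.28 -0.02] 23.52
0.4 0.4 [ 0.0006 -0.0004  0.0004] [-0.8 -1.7  6.2] [-0.15  0.25  0.05] 23.77
0.5 0.5 [ 0.0005 -0.0006  0.0004] [-1.3 -1.6  6.2] [-0.27  0.27  0.02] 24.02
```

View pics/w4c.png

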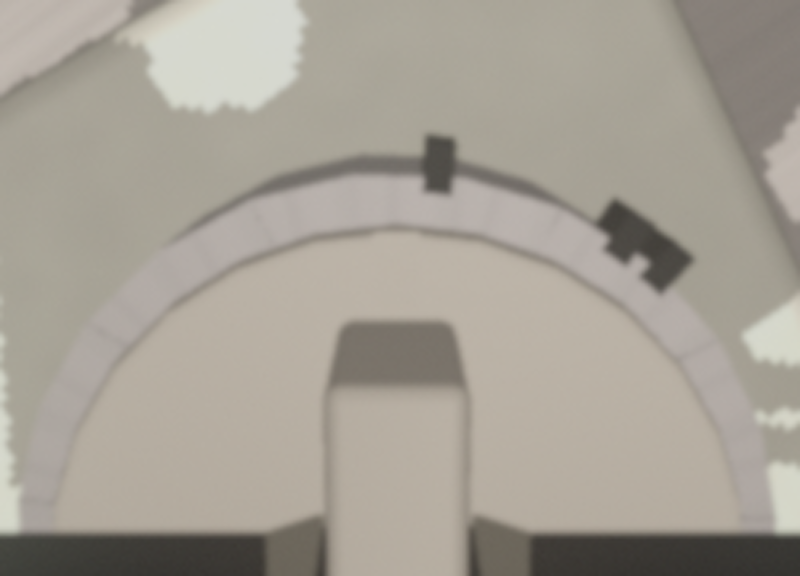

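The bar has turned with the gripper and the disc sits flush on the collar. The single rib is at crop (438,163), just clockwise of the bar axis at x of about 397. The wrist torque looks low for a spring of 0.2 N m, so I'll check that and the bar-to-rib angle.

```bash
python3 - <<'E'
from h import *
from scipy.optimize import least_squares
wc=np.load("w4cal.npy",allow_pickle=True)[0]
zt=.1228; s=3.2; q=lambda u,v,z: onz(wc,190+(u+.5)/s-.5,120+(v+.5)/s-.5,z)[:2]
def circ(uv,z,r):
    P=np.array([q(u,v,z) for u,v in uv])
    o=least_squares(lambda c:np.hypot(*(P-c[:2]).T)-r,[*M]); print("  res mm",(o.fun*1000).round(1)); return o.x
D=circ([(395,230),(310,240),(480,240),(230,270),(575,277),(120,345),(680,355),(60,490),(735,480)],.118,.05)
K=circ([(395,173),(270,195),(165,250),(60,390),(22,490),(540,200),(770,490),(720,345)],.11,.056)
print("disc",D,"collar",K)
ribtop=(q(426,191,.108)+q(453,193,.108))/2; ribbot=(q(428,135,.094)+q(455,138,.094))/2; print(ribtop,ribbot)
e=(q(329,386,zt+.031)+q(467,386,zt+.031))/2; i=(q(329,520,zt+.031)+q(468,520,zt+.031))/2
A=lambda v:np.arctan2(v[1],v[0])
print("bar angle edge",A(e-i),"bar end from disc",A(e-D),"from collar",A(e-K),"tool bar",np.pi+YAW-ang())
print("rib angle",A(ribtop-K), A(ribbot-K),"expected",np.pi+YAW-.6, "center r",np.linalg.norm(ribtop-K))
for _ in range(4):
    print(np.round(manip.current_wrist_torque(),3),np.round(manip.current_tau(),2)); 
E
```

```text
res mm [-0.2 -0.1 -0.2 -0.2 -0.3  1.   0.7 -0.6 -0.2]
  res mm [ 0.2  0.1  0.1 -0.9  0.6  0.  -0.1  0. ]
disc [0.51725815 0.07104999] collar [0.51694276 0.07147605]
[0.47615562 0.10634706] [0.47091678 0.11077826]
bar angle edge 2.5451419880063035 bar end from disc 2.539406006284717 from collar 2.5440371906271824 tool bar 2.541691518326238
rib angle 2.4342312051205544 2.434831029901479 expected 2.441592653589793 center r 0.053661697406832534
[-0.244  0.291  0.02 ] [ -0.93 -41.65   2.86 -21.2   -0.37  -0.38  -0.07]
[-0.244  0.291  0.02 ] [ -0.93 -41.65   2.86 -21.2   -0.37  -0.38  -0.07]
[-0.244  0.291  0.02 ] [ -0.93 -41.65   2.86 -21.2   -0.37  -0.38  -0.07]
[-0.244  0.291  0.02 ] [ -0.93 -41.65   2.86 -21.2   -0.37  -0.38  -0.07]
```

The rib is at 2.434 rad and the bar at 2.5425, so 0.108 rad remains and the twist target is about 0.607. I'll ease off the downward press, which adds friction, so that the spring torque can be read while finishing.

```bash
python3 - <<'E'
from h import *
def rep(t): print(t,round(ang(),3),np.array(manip.current_tool_pos()).round(4),flt(),np.round(manip.current_wrist_torque(),3),np.round(np.array(manip.current_tau())[6],3),round(manip.current_gap() if hasattr(manip,'current_gap') else manip.current_finger_gap(),5))
for z in (.123,.1234,.1238):
    twist(.5,z); manip.sleep(.1); rep(z)
for z in (.1234,):
    twist(.56,z); rep("56"); twist(.612,z); rep("61")
    manip.sleep(.3); rep("61")
E
```

```text
0.123 0.5 [0.515  0.0714 0.1229] [ 1.7 -2.4  0.1] [-0.632 -0.404  0.265] -0.232 0.01562
0.1234 0.5 [0.5147 0.0717 0.1232] [ 2.  -2.9 -3.1] [-0.714 -0.554  0.17 ] -0.219 0.01589
0.1238 0.5 [0.5143 0.0718 0.1236] [ 1.8 -3.  -4.5] [-0.709 -0.496  0.268] -0.216 0.01597
56 0.559 [0.5145 0.0719 0.1235] [ 0.2 -2.6 -0.5] [-0.779 -0.133  0.132] -0.415 0.01562
61 0.61 [0.5145 0.072  0.1235] [-0.9 -2.4 -0.4] [-0.883  0.015  0.232] -0.385 0.01578
61 0.611 [0.5145 0.072  0.1234] [-1.  -2.9  1.7] [-0.909  0.194  0.213] -0.222 0.0153
```

The spring torque now reads about 0.22 N m and the ring is engaged. I'll add a small allowance for the ring's play, set a light downward contact, and look again.

```bash
python3 - <<'E'
from h import *
twist(.622,.1228); manip.sleep(.3)
print(ang(),manip.current_tool_pos(),flt(),np.round(manip.current_wrist_torque(),3),manip.current_finger_gap(),np.abs(manip.current_joint_velocities()).max(),manip.current_clock())
wc=viewer.get_calibration("wrist"); im=viewer.get_image("wrist")[:,:,::-1]; cv2.imwrite("pics/w5.png",im)
np.save("w5cal.npy",np.array([wc],dtype=object),allow_pickle=True)
cv2.imwrite("pics/w5c.png",cv2.resize(im[120:300,190:440],None,fx=3.2,fy=3.2,interpolation=cv2.INTER_CUBIC))
cv2.imwrite("pics/top5.png",viewer.get_image("top")[:,:,::-1]);cv2.imwrite("pics/side5.png",viewer.get_image("side")[:,:,::-1])
E
```

```text
0.622005321322812 [0.51451398 0.07203443 0.12285659] [-3.  -4.9  5.1] [-0.948  0.662  0.172] 0.015769400070251592 0.0028400854143011906 26.475
```

View pics/w5c.png

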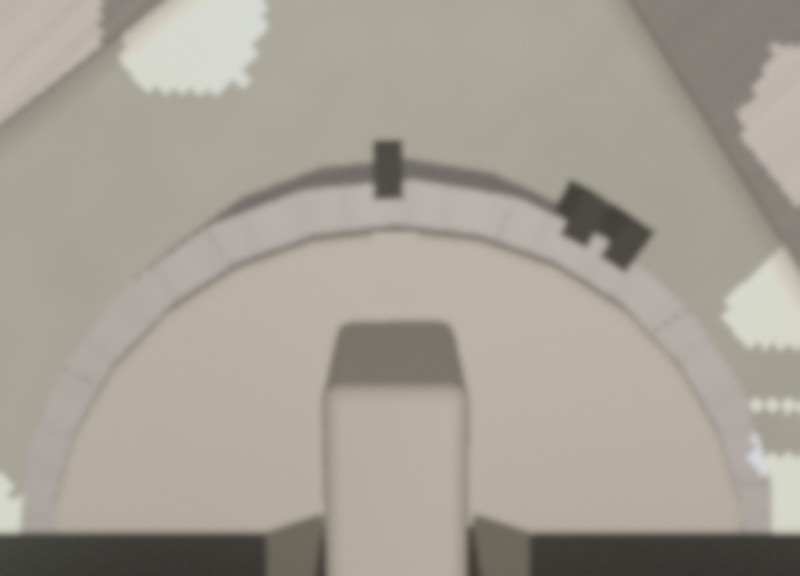

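View pics/side5.png

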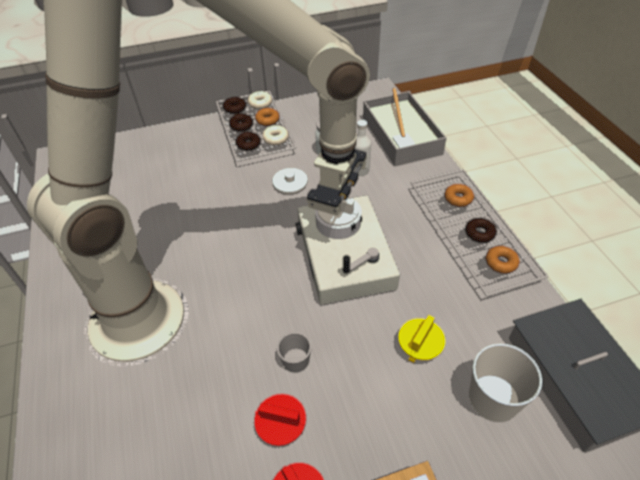

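View pics/top5.png

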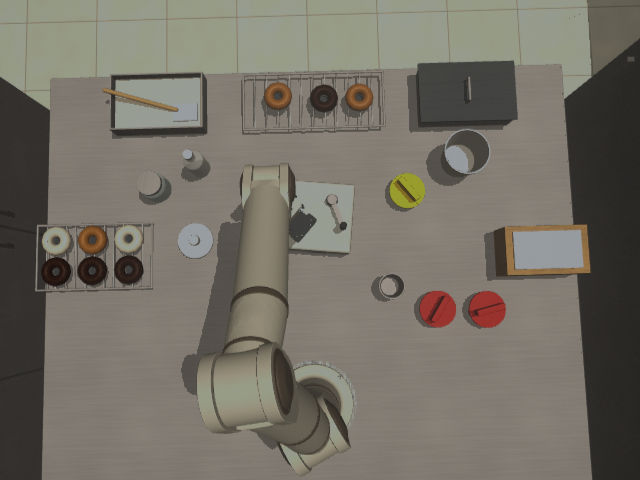

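The bar axis (crop x of about 397) points at the single rib (388,168), about 0.02 rad past it, and is far from the double ribs. The disc is flush on the collar, the lever is at rest at (343,226), and the other objects haven't moved. Handing in while still gripping.

```bash
python3 - <<'E'
from h import *
print(ang(),manip.current_finger_gap(),np.abs(manip.current_joint_velocities()).max(),manip.current_clock())
manip.hand_in()
E
```

```text
0.6220275676748751 0.0155194595933504 0.0015239475702595214 26.625
the job is handed in; nothing more can be done
```

I reset the grinder, fitted the white bar-handled lid, twisted it to the single pulse ribs, and handed in at 26.6 s while still gripping it.

- **Lever:** I pushed it against its stop, where force rose to 17 N with no further travel, and let it go. Later pictures show it back at rest.
- **Fit:** the lid slid into the mouth without resistance and seated at the expected height, with the disc flush on the collar.
- **Twist:** the gripper turned the lid 0.622 rad clockwise. That is about 0.02 rad past the single rib, to allow for the ring's play, and far short of the lock.
- **Spring and hold:** about 0.2 N m of spring torque showed the ring was engaged. The joints were practically still at hand-in.
- **Other things:** everything visible in the last top and side pictures was where it started. The arm hides part of the scene there.

**Disagreements:**
- The wrist and top cameras placed the mouth about 2 mm apart. I aligned by the wrist view, where lid and collar centres agreed to 0.5 mm.
- The wrist torque first read near zero at 0.5 rad of twist, and showed the spring only once I eased the downward press.
- I couldn't see the ring's own angle. With its play it could be up to 0.05 rad less than the lid's.

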